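Wedge the shellac jar and open its stuck cap

TASK

The cap of the small eight-sided shellac jar is stuck tight, so brace the jar first: set the wooden wedge on the jig's board, thin end first, between the jar and the slanted batten, push it in until it grips the jar firmly against the two V battens, and let go of it so that it holds by itself. Then unscrew the cap without letting the jar turn or lift, stop turning as soon as the threads let go, and raise the cap straight up. Finish while still holding it level over the open mouth, about two centimetres above the rim, ready for the brush to be dipped; leave the brush, the tape roll and the tape measure where they are.

Things in the scene. Friction and masses are not known exactly. Their poses are not given: they have to be found in the camera images.
- jig: Bracing jig fixed to the bench: plywood board 12 mm thick with three wooden battens, tops 48 mm above the bench. Origin on the bench, under the jar's seat. In its frame the board spans x -135..+75, y -97..+92 mm. On the +y side two battens at right angles form a V open to -y, on the -y side is one slanted batten; the way in for the wedge is from -x (the robot's side).
- seat (a point): On the board (12 mm above the bench): where the jar's axis stands once the jar lies flat against both V battens. Axes of the jig; the V's faces are at 45 degrees to them, 38 mm from this point.
- batten (a point): On the slanted batten's face towards the jar, at the board, at (0, -57) mm in the jig's frame. The batten is 112 mm long, 25 mm thick, from x -44 to +66 mm; this face is the line y = -57 mm + 0.1222 x (jig's frame).
- wedge_home (a point): On the board at (0, -47) mm in the jig's frame, axes of the jig: about where the wedge's origin lies, with parallel axes, when wedge and jar are home (thin end to +x, straight face on the jar, slanted face on the batten). 1 mm of play across is 8 mm of wedge travel, so feel for the end: 10 to 20 N of push along the wedge jams it and it stays by friction.
- jar: Loose eight-sided jar of brown glass with a paper band, 0.3 to 0.6 kg, standing on the board up to 7 mm off its seat (the wedge pushes it home and squares it). Origin at the centre of its underside; x is normal to a flat, within 0.1 rad of the jig's x. 76 mm across flats up to 43 mm height, shoulder to 48 mm, neck of 20 mm radius. Unbraced it turns along with the cap.
- jar_mouth (a point): Centre of the jar's rim, 66 mm above its underside. A springy rubber seal ring on the rim pushes the closed cap up with about 22 N, which makes it tight (0.2 to 0.6 Nm to turn); the torque is gone once the threads let go.
- cap: Black ribbed screw cap, 58 mm diameter, 20 mm high, 35 g. Origin at the centre of its lower edge; screwed on, that is 51 mm above the jar's underside (cap's top 83 mm above the bench) and its x is the jar's. Three lugs under short threads: it opens anticlockwise seen from above, lets go after about 1.1 rad, and near 1.8 rad would catch the next threads. It rises only 2 mm while turning.
- cap_lug (a point): Point on one of the cap's lugs: 25 mm from its axis along the cap's x, 2 mm above its lower edge.
- wedge: Loose hardwood wedge on its edge on the bench, left of the jig: 180 mm long (x), 40 mm high, 29 mm thick at the thick end (-x), 7 mm at the thin end (+x), 0.1 kg. Origin on its underside at mid length, where it is 18 mm thick. Straight face y = +9 mm; slanted face y = -9 mm + 0.1222 x.
- glue_brush: Flat glue brush lying on the bench, 45x226x16 mm; bystander, origin at the centre of its underside.
- masking_tape: Roll of tape lying flat, 104 mm diameter, 24 mm high; bystander, origin at the centre of its underside.
- tape_measure: Green tape measure standing on the bench left of the wedge, 91 mm long, 37 mm thick, 73 mm high; bystander, origin at the centre of its underside.
Not all that is in view belongs to the job. Of the things that look like the cap, the smaller one is meant. There is more than one size of the jar; the one meant has the size given above.

How it is judged:
By the outcome, as a careful person would: the job done as asked, in the order asked, and still so for the second after the job is handed in, while the arm keeps its last pose, push and grip.
It also fails if it takes over 58 s, if anything falls off the work surface, if the arm or the gripper's body presses on something with over 40 N, if the wrist force passes 120 N, or if a joint passes its speed limit or range.

ROBOT

A 6-joint arm with a two-finger parallel gripper is mounted at the origin on a cart in front of the work surface, level with it; the furniture and walls round the work are solid. World frame = base frame: x ahead of the robot, y to its left, z up, the work surface at z = 0. Lengths are in mm, angles in degrees, forces in N, time in s.
With the tool pointing down it reaches from about 300 to 850 mm from the base axis. Payload 4.2 kg.
Tool frame: the origin (TCP) lies on the centre line of the jaws, within the pads' length; the fingertips stand 8 mm ahead of it and the grasp point (between the pads) lies 11 mm behind it; z points along the fingers, y is the line along which they close (so a half turn about z gives the same grasp; the last joint's range is limited). The gripper opens to 91 mm and grips with 3 to 60 N. Pads are 32 mm wide; open, the fingers measure 118 mm over their backs; the gripper's body (76 mm by 178 mm) begins 60 mm behind the grasp point.
Start: joints at [66.52, 18.312, 89.639, -0, 72.044, -1.146], TCP at [218.505, 531.881, 221.976] pointing down, gripper open.
Joint ranges: [-177.97, 177.97], [-48.28, 115.42], [12.27, 149.76], [-77.06, 257.06], [2.81, 150.46], [-146.56, 146.56]. Speed limits (degrees/s): [147.25, 147.25, 180, 180, 180, 180].

INTERFACE

Orientations are given as [roll, pitch, yaw] about the fixed x, y, z axes, in that order (R = Rz(yaw) Ry(pitch) Rx(roll)).
In Python, from workcell import telemetry, eyes, ticket gives the robot as it stands. The module is installed in compiled form; this text tells all that it offers.
- The arm moves only by the shell command python3 -m crank 'ROWS' [OPENING] [FORCE]. ROWS is JSON, a list of rows, each an object of numbers: "dx", "dy", "dz": the shift along the world's x, y, z normalised to -1 to 1, where 1 is 80 cm; "yaw": the turn about the world's z normalised to -1 to 1, where 1 is 5 degrees. A call has 1 to 10 rows; each row shifts and turns the commanded pose from where the row before left it; what a row does not reach is not made up. A row lasts 1/8 s, in which the tool goes at most 62.5 mm and 10.7 degrees, less where a joint would pass 70% of its speed; a pose out of reach is approached as far as the arm can. A call with a number of a shift or a turn outside -1 to 1 is refused whole. A call with a gripper value outside its range is refused whole. OPENING is the opening, from 0 (shut) to 1 (fully open), set as the call begins (- or left out, the last holds). The fingers move at their own pace and stop on an object; FORCE is the grip in N (left out, the last holds). Time passes only in rows, so rows that do not move let the fingers close. It gives the time, the measured TCP pose, the force, the opening and the grip force at its end, in the units of the state.
- telemetry.state(): the state, without advancing time (a new reading comes with each control period).
- eyes.grab_frame(name): name is "scene" or "side" or "wrist"; returns the picture (420x560x3 uint8, red, green, blue); there is no depth.
- eyes.calibration(name): a dict with "camera_matrix" (3x3 intrinsics, pixels), "world_from_camera" (4x4, takes a point from camera to world coordinates). Camera axes: x right, y down, z forward; pixel columns grow to the right and rows downward; lengths in mm; the calibration is good to about 2 mm. A picture is of the moment at which its call begins: read the wrist's pose just before it. calibration takes no time and is no camera call; for the wrist camera it gives the pose at the moment of the call.
- ticket.job_done(): hands the job in; it is judged then, once.
The state is a dict: "time_s": time; "qpos": joint angles; "qvel": joint speeds; "effort": joint torques, N m; "ee_pos": TCP position; "ee_rot": TCP orientation; "force": force on the tool from outside, world axes, zero at the start; "torque": the same for the moment, N m; "gripper_width": finger opening in mm; "gripper_force": force on a finger pad.
Only numpy, scipy, OpenCV 4.12 (cv2) and the standard library are available. Lean on these libraries where they do the work, as an engineer would, in place of code of your own. Each camera call takes 0.05 s, during which the arm holds its last target. There are 200 camera calls.

## Working session

There is one attempt and no reset: what is moved stays moved. The work goes in short steps, Python scripts to look and compute and a shell command to move; the robot and the scene stay as the last step left them, time stands still between calls to the robot, and variables do not carry over. Pictures are saved under pics/ and viewed, at most 10 in all, crops included, and the job is handed in when it is done.

```bash
mkdir -p pics; cat > h.py <<'E'
import numpy as np, cv2, json
from workcell import telemetry, eyes, ticket
def grab(name,fn):
    c=eyes.calibration(name); im=eyes.grab_frame(name)
    cv2.imwrite('pics/'+fn+'.png',cv2.cvtColor(im,cv2.COLOR_RGB2BGR))
    np.savez('pics/'+fn+'.npz',K=np.array(c['camera_matrix']),T=np.array(c['world_from_camera']))
def cal(fn):
    d=np.load('pics/'+fn+'.npz'); return d['K'],d['T']
def ray(fn,u,v,z):
    K,T=cal(fn); d=T[:3,:3]@np.linalg.solve(K,[u,v,1]); o=T[:3,3]
    return o+d*(z-o[2])/d[2]
def proj(fn,P):
    K,T=cal(fn); P=np.atleast_2d(P); c=(P-T[:3,3])@T[:3,:3]; p=c@K.T; return p[:,:2]/p[:,2:]
E
python3 - <<'E'
from h import *
for n in ("scene","side","wrist"): grab(n,n+"0"); print(n,np.round(cal(n+"0")[1],2).tolist(), cal(n+"0")[0][0])
s=telemetry.state(); print({k:np.round(v,3).tolist() for k,v in s.items()})
a=[cv2.imread(f'pics/{n}0.png') for n in ("scene","side")]
E
```

```text
scene [[-0.73, 0.35, -0.59, 1396.28], [0.68, 0.39, -0.62, 972.32], [0.01, -0.85, -0.52, 831.91], [0.0, 0.0, 0.0, 1.0]] [435.14543253   0.         272.26574796]
side [[0.98, -0.13, 0.15, 310.97], [-0.2, -0.62, 0.75, -928.11], [-0.0, -0.77, -0.64, 959.05], [0.0, 0.0, 0.0, 1.0]] [456.4877724    0.         275.40823083]
wrist [[0.38, 0.89, 0.25, 148.03], [0.93, -0.37, -0.1, 558.94], [-0.0, 0.27, -0.96, 383.94], [0.0, 0.0, 0.0, 1.0]] [319.27535806   0.         282.19870263]
{'time_s': 0.15, 'qpos': [66.521, 18.341, 89.689, -0.0, 72.044, -1.144], 'qvel': [-0.059, -0.178, -0.235, 0.004, 0.015, 0.084], 'effort': [0.0, -41.277, -23.216, 0.073, 0.043, -0.0], 'ee_pos': [218.346, 531.538, 221.343], 'ee_rot': [-179.926, -0.001, 157.665], 'force': [0.449, -0.221, 0.466], 'torque': [-0.021, 0.021, -0.04], 'gripper_force': 0.0, 'gripper_width': 91.216}
```

View pics/scene0.png

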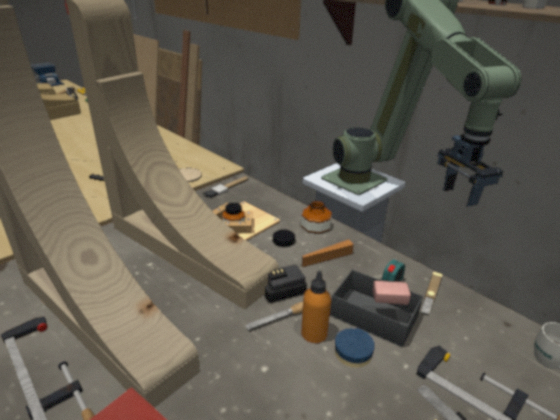

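View pics/side0.png

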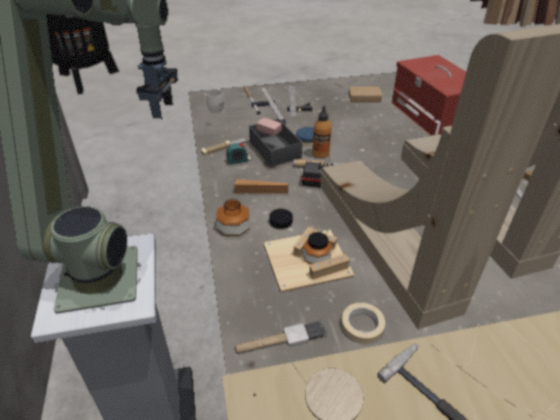

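The side view shows the jig board around (308,260) with the small jar and its black cap at (318,241). A bigger open jar stands at (233,215), with a loose bigger black cap at (281,218). The wedge is at (262,187), the green tape measure at (237,152), the tape roll at (363,321) and the brush at (280,337). A big wooden trestle leg stands just to the right of the jig.

```bash
python3 - <<'E'
from h import *
im=cv2.imread('pics/side0.png')[130:300,190:380]
cv2.imwrite('pics/crop0.png',cv2.resize(im,None,fx=3.5,fy=3.5,interpolation=cv2.INTER_CUBIC)[:600])
for n,u,v,z in [("wedgeL",236,182,40),("wedgeR",289,183,40),("jar cap top",318,241,83),("bigcap",281,215,20),("bigjar",233,230,0),("board L",265,240,12),("board front",275,285,12),("board R",352,272,12),("board back",333,235,12),("leg edge",420,335,0),("leg back",323,170,50),("measure",237,152,40)]:
    print(n,ray("side0",u,v,z).round(0))
E
```

```text
wedgeL [428. 309.  40.]
wedgeR [601. 266.  40.]
jar cap top [605. -65.  83.]
bigcap [545. 134.  20.]
bigjar [389. 118.   0.]
board L [476.  42.  12.]
board front [ 470. -135.   12.]
board R [ 688. -133.   12.]
board back [681.  20.  12.]
leg edge [ 787. -354.    0.]
leg back [729. 302.  50.]
measure [457. 492.  40.]
```

View pics/crop0.png

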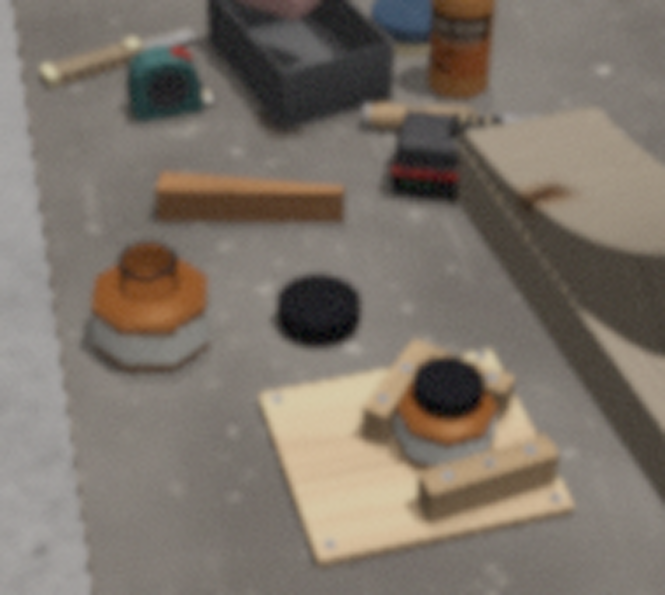

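Candidates in the crop: the capped small jar on the jig (447,410), and the larger open jar at (150,300) with its larger loose cap at (318,308). The jar on the jig, with its cap on, is the one meant because it stands at the seat between the battens. The wedge (250,198) has its thick end at left. Next I move the wrist camera between the wedge and the jig.

```bash
python3 -m crank '[{"dx":0.04,"dy":-0.053,"yaw":0.25},{"dx":0.04,"dy":-0.053,"yaw":0.25},{"dx":0.04,"dy":-0.053,"yaw":0.25},{"dx":0.04,"dy":-0.053,"yaw":0.25},{"dx":0.04,"dy":-0.053,"yaw":0.25},{"dx":0.04,"dy":-0.053,"yaw":0.25},{"dx":0.04,"dy":-0.053,"yaw":0.25},{"dx":0.04,"dy":-0.053,"yaw":0.25},{"dx":0.04,"dy":-0.053,"yaw":0.25},{"dx":0.04,"dy":-0.053,"yaw":0.25}]' 
python3 -m crank '[{},{}]'
python3 - <<'E'
from h import *
grab("wrist","w1")
im=cv2.imread('pics/w1.png'); cv2.imwrite('pics/w1b.png',cv2.resize(im,None,fx=1.42,fy=1.42,interpolation=cv2.INTER_CUBIC))
E
```

```text
validation failed for argument at $[0]...
validation failed for argument at $[0]...
```

View pics/w1b.png

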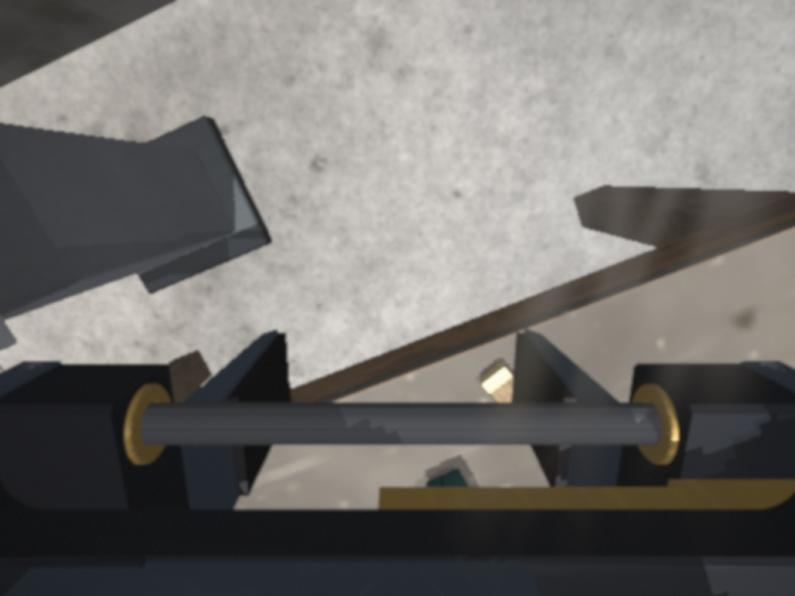

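The rows need every key, so the arm has not moved. The wrist camera sees the area behind the gripper, on the base side, so I go further out and a bit higher.

```bash
python3 -m crank '[{"dx":0.05,"dy":-0.053,"dz":0.008,"yaw":0.25},{"dx":0.05,"dy":-0.053,"dz":0.008,"yaw":0.25},{"dx":0.05,"dy":-0.053,"dz":0.008,"yaw":0.25},{"dx":0.05,"dy":-0.053,"dz":0.008,"yaw":0.25},{"dx":0.05,"dy":-0.053,"dz":0.008,"yaw":0.25},{"dx":0.05,"dy":-0.053,"dz":0.008,"yaw":0.25},{"dx":0.05,"dy":-0.053,"dz":0.008,"yaw":0.25},{"dx":0.05,"dy":-0.053,"dz":0.008,"yaw":0.25},{"dx":0.05,"dy":-0.053,"dz":0.008,"yaw":0.25},{"dx":0,"dy":0,"dz":0,"yaw":0}]' 
python3 - <<'E'
from h import *
grab("wrist","w1")
im=cv2.imread('pics/w1.png'); cv2.imwrite('pics/w1b.png',cv2.resize(im,None,fx=1.42,fy=1.42,interpolation=cv2.INTER_CUBIC))
E
```

```text
time_s: 1.45
ee_pos: [580.8, 147.3, 279.1]
ee_rot: [-180.0, 0.0, 168.6]
force: [-1.0, 0.4, 0.2]
gripper_width: 91.5
gripper_force: 0.0
```

View pics/w1b.png

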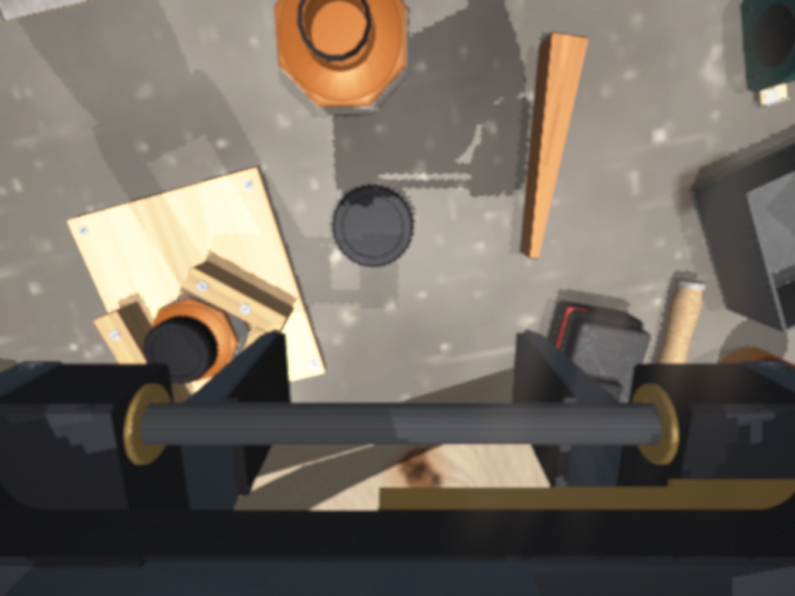

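Viewed at 1.42x scale: wedge with thick end at (570,36) and thin end at (532,257); board corners at (68,220), (260,167) and (325,372); the jar's cap at (180,350). The big jar at (340,50) and the big cap at (372,225) are not meant. I fit the poses from these points and overlay the models on an enlarged crop.

```bash
cat > fit.py <<'E'
from h import *
S=1.42; n="w1"
def rt(yaw): c,s=np.cos(yaw),np.sin(yaw); return np.array([[c,-s],[s,c]])
def rigid(L,W):
    L=np.array(L,float);W=np.array(W,float); a=L-L.mean(0); b=W-W.mean(0)
    y=np.arctan2((a[:,0]*b[:,1]-a[:,1]*b[:,0]).sum(),(a*b).sum()); t=W.mean(0)-rt(y)@L.mean(0)
    r=(L@rt(y).T+t)-W; return y,t,r
B=[(68,220),(260,167),(325,372)]
W=[ray(n,u/S,v/S,12)[:2] for u,v in B]
jy,jt,r=rigid([(-135,-97),(-135,92),(75,92)],W); print("jig",np.degrees(jy),jt,r.round(1).tolist())
Wp=[(553,35),(588,38),(540,257)]
W=[ray(n,u/S,v/S,40)[:2] for u,v in Wp]
wy,wt,r=rigid([(-90,-20),(-90,9),(90,9)],W); print("wedge",np.degrees(wy),wt,r.round(1).tolist())
print("capR",[ray(n,u/S,v/S,83).round(1).tolist() for u,v in [(145,348),(217,348),(181,316),(181,382)]])
def draw(im,yaw,t,L,z,f,off,col):
    P=np.array([list(rt(yaw)@p+t)+[z] for p in np.array(L,float)])
    q=((proj(n,P)-off)*f*8).round().astype(int); cv2.polylines(im,[q],True,col,1,cv2.LINE_AA,3)
if __name__=="__main__":
    im=cv2.imread('pics/w1.png'); out=np.zeros((600,800,3),np.uint8)
    a=cv2.resize(im[15:190,355:430],None,fx=3.4,fy=3.4,interpolation=cv2.INTER_CUBIC)
    WL=[(-90,9),(90,9),(90,2),(-90,-20)]
    draw(a,wy,wt,WL,40,3.4,(354.65,14.65),(0,255,0)); draw(a,wy,wt,WL,0,3.4,(354.65,14.65),(255,0,0))
    b=cv2.resize(im[110:275,40:235],None,fx=2.75,fy=2.75,interpolation=cv2.INTER_CUBIC); o=(39.6,109.6)
    draw(b,jy,jt,[(-135,-97),(-135,92),(75,92),(75,-97)],12,2.75,o,(0,255,0))
    draw(b,jy,jt,[(-44,-57-.1222*44),(66,-57+.1222*66),(69,-57+.1222*66-25),(-41,-57-.1222*44-25)],48,2.75,o,(0,0,255))
    th=np.linspace(0,6.28,40); draw(b,jy,jt,np.c_[29*np.cos(th),29*np.sin(th)],83,2.75,o,(255,0,0))
    s=38*2**.5; draw(b,jy,jt,[(-s,0),(0,s),(s,0),(0,s)],48,2.75,o,(255,255,0))
    out[:a.shape[0],:a.shape[1]]=a; out[:b.shape[0],260:260+b.shape[1]]=b; cv2.imwrite('pics/ov1.png',out)
E
python3 fit.py
```

```text
jig 3.063640612719915 [610.80714384 -48.8498923 ] [[-0.9, 0.0], [-0.6, -0.9], [1.5, 0.9]]
wedge -19.04789360987968 [512.4350082  289.14655839] [[-2.4, 0.0], [-0.5, 0.6], [2.9, -0.6]]
capR [[599.5, -78.8, 83.0], [611.4, -19.1, 83.0], [578.5, -39.8, 83.0], [635.4, -59.1, 83.0]]
```

View pics/ov1.png

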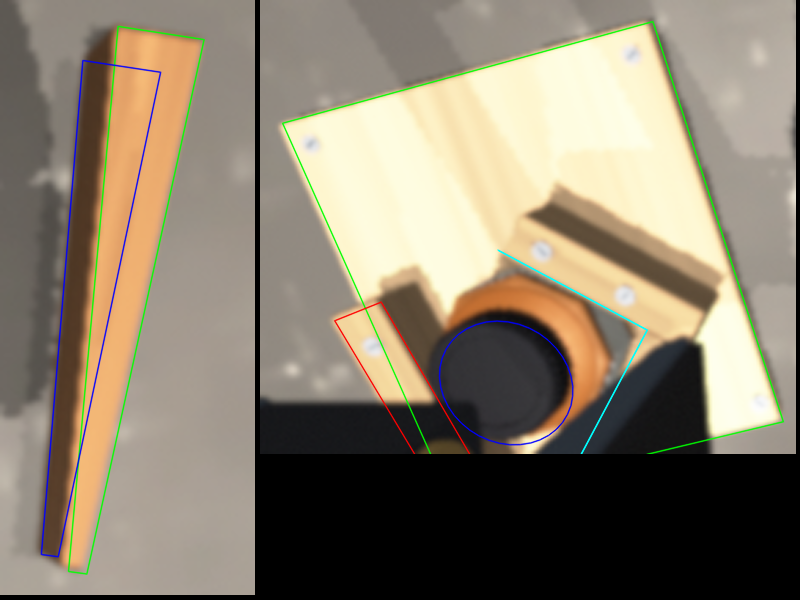

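The overlays fit well. The wedge is at (512,289) with yaw -19°, and the jig is at (611,-49) with yaw +3°. The jar sits about 4 mm off its seat. I go to grip the wedge near its thick end.

```bash
python3 -m crank '[{"dx":-0.0335,"dy":0.0395,"dz":-0.042,"yaw":-0.3},{"dx":-0.0335,"dy":0.0395,"dz":-0.042,"yaw":-0.3},{"dx":-0.0335,"dy":0.0395,"dz":-0.042,"yaw":-0.3},{"dx":-0.0335,"dy":0.0395,"dz":-0.042,"yaw":-0.3},{"dx":-0.0335,"dy":0.0395,"dz":-0.042,"yaw":-0.3},{"dx":0,"dy":0,"dz":0,"yaw":0},{"dx":0,"dy":0,"dz":-0.04,"yaw":0},{"dx":0,"dy":0,"dz":-0.04,"yaw":0},{"dx":0,"dy":0,"dz":-0.033,"yaw":0},{"dx":0,"dy":0,"dz":0,"yaw":0}]'
python3 -m crank '[{"dx":0,"dy":0,"dz":0,"yaw":0},{"dx":0,"dy":0,"dz":0,"yaw":0},{"dx":0,"dy":0,"dz":0,"yaw":0},{"dx":0,"dy":0,"dz":0,"yaw":0},{"dx":0,"dy":0,"dz":0,"yaw":0},{"dx":0,"dy":0,"dz":0,"yaw":0}]' 0 40
```

```text
time_s: 2.75
ee_pos: [443.7, 307.7, 20.5]
ee_rot: [-179.9, -0.1, 161.4]
force: [0.8, 0.1, 0.2]
gripper_width: 91.1
gripper_force: 0.0
time_s: 3.5
ee_pos: [444.5, 308.3, 21.2]
ee_rot: [180.0, -0.0, 161.4]
force: [-0.5, 0.1, 0.1]
gripper_width: 34.0
gripper_force: 0.0
```

```bash
python3 -m crank '[{"dx":0,"dy":0,"dz":0,"yaw":0},{"dx":0,"dy":0,"dz":0,"yaw":0},{"dx":0,"dy":0,"dz":0.01,"yaw":0},{"dx":0,"dy":0,"dz":0.04,"yaw":0},{"dx":0,"dy":0,"dz":0.05,"yaw":0},{"dx":0,"dy":0,"dz":0,"yaw":0}]'
python3 -c "
from h import *
grab('wrist','w2')
grab('side','s2')
a=cv2.imread('pics/w2.png');b=cv2.imread('pics/s2.png')[130:290,190:390]
cv2.imwrite('pics/m2.png',np.hstack([cv2.resize(a,(500,375)),cv2.resize(b,(300,375)) ]))"
```

```text
time_s: 4.25
ee_pos: [446.4, 309.6, 104.5]
ee_rot: [179.7, 0.3, 161.4]
force: [0.2, 0.6, -1.8]
gripper_width: 27.9
gripper_force: 39.7
```

View pics/m2.png

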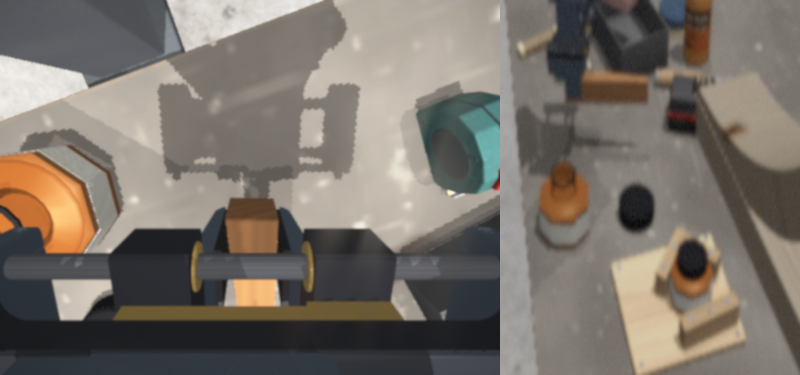

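Wedge gripped level near its thick end, seen at (253,200). I work out its pose in the hand and the moves to the jig.

```bash
python3 - <<'E'
from h import *
from fit import rt,jy,jt
t=np.array([446.4,309.6]); q=[]
K,T=cal("w2")
for u,v in [(230,200),(277,200)]:
    p=ray("w2",u*1.12,v*1.12,123.3)[:2]; q.append(rt(np.radians(18.6))@(p-t)); 
print("thick-end corners in tool-aligned wedge axes",np.round(q,1).tolist())
# TCP target for wedge at jig (X,Y): tool at wedge-frame (gx,-5)
gx=-65
for X in (-200,-140,-90,-60,-30,0):
    print(X,(rt(jy)@np.array([X+gx,-47-5-.0])+jt).round(1))
E
```

```text
jig 3.063640612719915 [610.80714384 -48.8498923 ] [[-0.9, 0.0], [-0.6, -0.9], [1.5, 0.9]]
wedge -19.04789360987968 [512.4350082  289.14655839] [[-2.4, 0.0], [-0.5, 0.6], [2.9, -0.6]]
capR [[599.5, -78.8, 83.0], [611.4, -19.1, 83.0], [578.5, -39.8, 83.0], [635.4, -59.1, 83.0]]
thick-end corners in tool-aligned wedge axes [[-30.8, -13.4], [-30.8, 11.4]]
-200 [ 349.  -114.9]
-140 [ 408.9 -111.7]
-90 [ 458.8 -109.1]
-60 [ 488.8 -107.5]
-30 [ 518.7 -105.9]
0 [ 548.7 -104.2]
```

```bash
python3 -m crank '[{"dx":0.03,"dy":0,"dz":0.06,"yaw":0},{"dx":0,"dy":-0.0665,"dz":0,"yaw":0.541},{"dx":0,"dy":-0.0665,"dz":0,"yaw":0.541},{"dx":0,"dy":-0.0665,"dz":0,"yaw":0.541},{"dx":0,"dy":-0.0665,"dz":0,"yaw":0.541},{"dx":-0.018,"dy":-0.0665,"dz":0,"yaw":0.541},{"dx":-0.018,"dy":-0.0665,"dz":0,"yaw":0.541},{"dx":-0.018,"dy":-0.0665,"dz":0,"yaw":0.541},{"dx":-0.018,"dy":-0.0665,"dz":0,"yaw":0.541},{"dx":0,"dy":0,"dz":0,"yaw":0}]'
python3 -m crank '[{"dx":0,"dy":0,"dz":-0.05,"yaw":0},{"dx":0,"dy":0,"dz":-0.05,"yaw":0},{"dx":0,"dy":0,"dz":-0.03,"yaw":0},{"dx":0,"dy":0,"dz":0,"yaw":0},{"dx":0,"dy":0,"dz":0,"yaw":0}]'
python3 -c "
from h import *
grab('side','s3')
grab('wrist','w3')
b=cv2.imread('pics/s3.png')[190:330,200:390]
cv2.imwrite('pics/m3.png',cv2.resize(b,None,fx=4,fy=4,interpolation=2))"
```

```text
time_s: 5.6
ee_pos: [408.9, -119.9, 147.9]
ee_rot: [180.0, -0.2, -177.3]
force: [0.8, 0.7, -1.5]
gripper_width: 27.4
gripper_force: 39.7
time_s: 6.22
ee_pos: [411.4, -116.9, 45.5]
ee_rot: [180.0, 0.0, -176.9]
force: [-0.1, 0.6, -0.1]
gripper_width: 27.9
gripper_force: 39.7
```

View pics/m3.png

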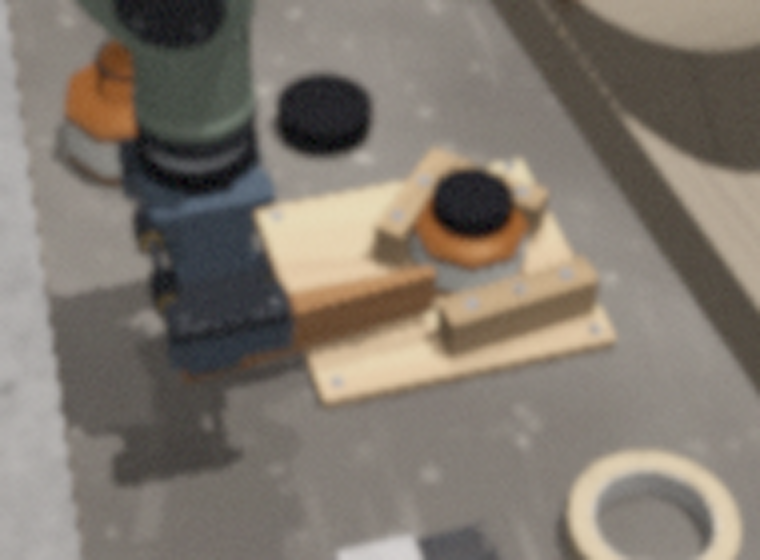

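The thin tip shows at about (433,270) in the crop, in front of the gap between the jar and the slanted batten. I check the numbers against the jig.

```bash
python3 - <<'E'
from h import *
from fit import rt,jy,jt
p=ray("s3",200+434/4,190+269/4,64.3)[:2]; print("tip in jig",(rt(jy).T@(p-jt)).round(1))
for nm,u,v,z in [("batten near top",440,322,48),("cap",473,200,83),("boardcorner -135,-97",325,402,12),("boardcorner 75,-97",613,340,12)]:
    p=ray("s3",200+u/4,190+v/4,z)[:2]; print(nm,(rt(jy).T@(p-jt)).round(1))
E
```

```text
jig 3.063640612719915 [610.80714384 -48.8498923 ] [[-0.9, 0.0], [-0.6, -0.9], [1.5, 0.9]]
wedge -19.04789360987968 [512.4350082  289.14655839] [[-2.4, 0.0], [-0.5, 0.6], [2.9, -0.6]]
capR [[599.5, -78.8, 83.0], [611.4, -19.1, 83.0], [578.5, -39.8, 83.0], [635.4, -59.1, 83.0]]
tip in jig [-44.2 -51.1]
batten near top [-49.9 -83.9]
cap [ -4.2 -12.6]
boardcorner -135,-97 [-134. -101.]
boardcorner 75,-97 [ 71.3 -99.7]
```

```bash
python3 -m crank '[{"dx":0,"dy":-0.0012,"dz":-0.014,"yaw":0},{"dx":0,"dy":0,"dz":0,"yaw":0},{"dx":0.018,"dy":0.001,"dz":0,"yaw":0},{"dx":0.018,"dy":0.001,"dz":0,"yaw":0},{"dx":0.018,"dy":0.001,"dz":0,"yaw":0},{"dx":0.018,"dy":0.001,"dz":0,"yaw":0},{"dx":0,"dy":0,"dz":0,"yaw":0}]'
python3 -m crank '[{"dx":0.01,"dy":0.0005,"dz":0,"yaw":0},{"dx":0.01,"dy":0.0005,"dz":0,"yaw":0},{"dx":0.01,"dy":0.0005,"dz":0,"yaw":0},{"dx":0,"dy":0,"dz":0,"yaw":0}]'
```

```text
time_s: 7.2
ee_pos: [470.1, -115.1, 34.0]
ee_rot: [-180.0, 0.1, -176.9]
force: [-0.9, -0.4, -0.6]
gripper_width: 27.7
gripper_force: 39.7
time_s: 7.7
ee_pos: [493.1, -113.5, 33.9]
ee_rot: [180.0, 0.0, -176.9]
force: [0.2, 2.9, -0.0]
gripper_width: 27.5
gripper_force: 40.4
```

A light side force shows the wedge touching the batten. I follow the batten's slope a bit further, then release and push from behind.

```bash
python3 -m crank '[{"dx":0.01,"dy":0.002,"dz":0,"yaw":0},{"dx":0.01,"dy":0.002,"dz":0,"yaw":0},{"dx":0.01,"dy":0.0018,"dz":0,"yaw":0},{"dx":0,"dy":0,"dz":0,"yaw":0}]'
```

```text
time_s: 8.2
ee_pos: [517.8, -109.1, 34.0]
ee_rot: [-180.0, 0.1, -176.9]
force: [-0.1, 2.6, -2.1]
gripper_width: 28.1
gripper_force: 40.4
```

```bash
python3 -m crank '[{"dx":0,"dy":0,"dz":-0.001,"yaw":0},{"dx":0,"dy":0,"dz":0,"yaw":0},{"dx":0,"dy":0,"dz":0,"yaw":0},{"dx":0,"dy":0,"dz":0,"yaw":0},{"dx":-0.035,"dy":-0.002,"dz":0,"yaw":0},{"dx":-0.037,"dy":-0.002,"dz":-0.004,"yaw":0},{"dx":0,"dy":0,"dz":0,"yaw":0}]' 0.55
python3 -m crank '[{"dx":0,"dy":0,"dz":0,"yaw":0},{"dx":0,"dy":0,"dz":0,"yaw":0},{"dx":0,"dy":0,"dz":0,"yaw":0},{"dx":0,"dy":0,"dz":0,"yaw":0},{"dx":0,"dy":0,"dz":0,"yaw":0},{"dx":0,"dy":0,"dz":0,"yaw":0}]' 0
python3 -c "
from h import *
grab('wrist','w4')"
```

```text
time_s: 9.07
ee_pos: [456.6, -112.2, 29.8]
ee_rot: [180.0, -0.1, -177.0]
force: [1.1, 1.2, -0.1]
gripper_width: 50.1
gripper_force: 0.0
time_s: 9.82
ee_pos: [458.9, -112.4, 30.0]
ee_rot: [180.0, 0.0, -176.9]
force: [0.1, 0.5, -0.0]
gripper_width: 0.8
gripper_force: 0.0
```

```bash
for i in 1; do python3 -m crank '[{"dx":0.012,"dy":0.0008,"dz":0,"yaw":0},{"dx":0.012,"dy":0.0008,"dz":0,"yaw":0},{"dx":0.01,"dy":0.001,"dz":0,"yaw":0},{"dx":0.006,"dy":0.0008,"dz":0,"yaw":0},{"dx":0,"dy":0,"dz":0,"yaw":0}]'; done
python3 -m crank '[{"dx":0.005,"dy":0.0006,"dz":0,"yaw":0},{"dx":0.005,"dy":0.0006,"dz":0,"yaw":0},{"dx":0,"dy":0,"dz":0,"yaw":0}]'
```

```text
time_s: 10.5
ee_pos: [491.3, -109.6, 29.8]
ee_rot: [180.0, 0.0, -176.9]
force: [0.0, -0.1, -0.3]
gripper_width: 0.5
gripper_force: 0.0
time_s: 10.88
ee_pos: [494.6, -108.5, 29.3]
ee_rot: [179.9, -0.5, -176.9]
force: [-8.6, -1.0, 4.0]
gripper_width: 0.4
gripper_force: 4.6
```

```bash
python3 -m crank '[{"dx":0,"dy":0,"dz":0,"yaw":0},{"dx":0.002,"dy":0.0002,"dz":0,"yaw":0},{"dx":0.002,"dy":0.0002,"dz":0,"yaw":0},{"dx":0,"dy":0,"dz":0,"yaw":0}]'
python3 -m crank '[{"dx":0.002,"dy":0.0002,"dz":0,"yaw":0},{"dx":0.002,"dy":0.0002,"dz":0,"yaw":0},{"dx":0,"dy":0,"dz":0,"yaw":0}]'
```

```text
time_s: 11.38
ee_pos: [495.3, -108.1, 29.0]
ee_rot: [179.9, -0.8, -176.9]
force: [-13.2, -2.7, 6.8]
gripper_width: 0.4
gripper_force: 7.1
time_s: 11.75
ee_pos: [496.0, -107.7, 28.6]
ee_rot: [179.8, -1.1, -176.8]
force: [-18.9, -3.3, 8.8]
gripper_width: 0.5
gripper_force: 9.4
```

```bash
python3 -c "
from h import *
grab('side','s5')
b=cv2.imread('pics/s5.png')[190:310,240:390]
cv2.imwrite('pics/m5.png',cv2.resize(b,None,fx=5,fy=5,interpolation=2))"
```

```text
(no output)
```

View pics/m5.png

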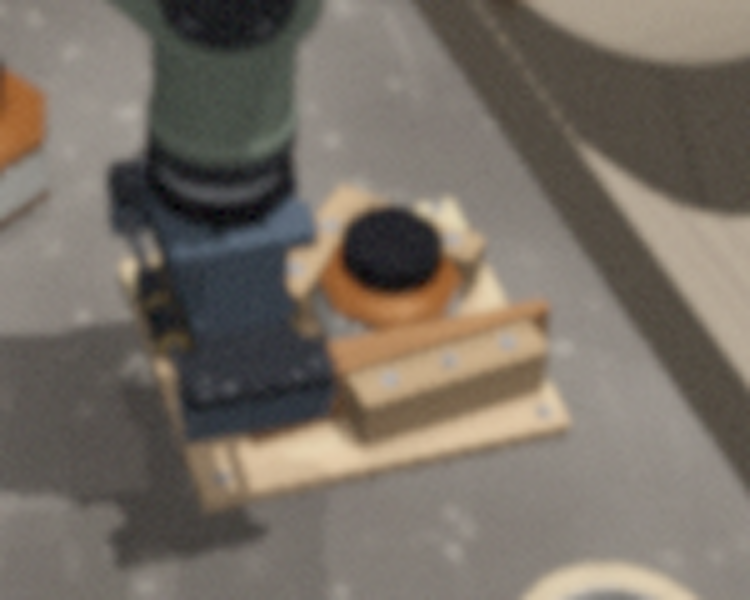

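The wedge is driven in between the batten and the jar, with its tip at (545,305) near the batten's far end, and takes 19 N of push. I back off and look from above.

```bash
python3 -m crank '[{"dx":-0.02,"dy":-0.001,"dz":0,"yaw":0},{"dx":-0.035,"dy":0,"dz":0.03,"yaw":-0.5},{"dx":0,"dy":0,"dz":0.05,"yaw":-1},{"dx":0,"dy":0,"dz":0.05,"yaw":-1},{"dx":0.02,"dy":0,"dz":0.05,"yaw":-1},{"dx":0.045,"dy":0,"dz":0.04,"yaw":-1},{"dx":0.06,"dy":0,"dz":0,"yaw":-1},{"dx":0.06,"dy":0,"dz":0,"yaw":-1},{"dx":0.06,"dy":0,"dz":0,"yaw":-1},{"dx":0,"dy":0,"dz":0,"yaw":-1}]' 0.95
python3 -m crank '[{"dx":0,"dy":0,"dz":0,"yaw":-1},{"dx":0,"dy":0,"dz":0,"yaw":-1},{"dx":0,"dy":0,"dz":0,"yaw":-1},{"dx":0,"dy":0,"dz":0,"yaw":0},{"dx":0,"dy":0,"dz":0,"yaw":0}]' 0.95
python3 -c "
from h import *
grab('wrist','w6')
b=cv2.imread('pics/w6.png')
cv2.imwrite('pics/m6.png',cv2.resize(b,None,fx=1.42,fy=1.42,interpolation=2))"
```

```text
time_s: 13.05
ee_pos: [660.7, -108.7, 204.7]
ee_rot: [179.9, 0.1, 140.4]
force: [-1.2, -0.5, -0.4]
gripper_width: 86.5
gripper_force: 0.0
time_s: 13.68
ee_pos: [657.5, -108.9, 206.1]
ee_rot: [180.0, 0.0, 125.6]
force: [-0.4, -0.8, 0.4]
gripper_width: 86.3
gripper_force: 0.0
```

View pics/m6.png

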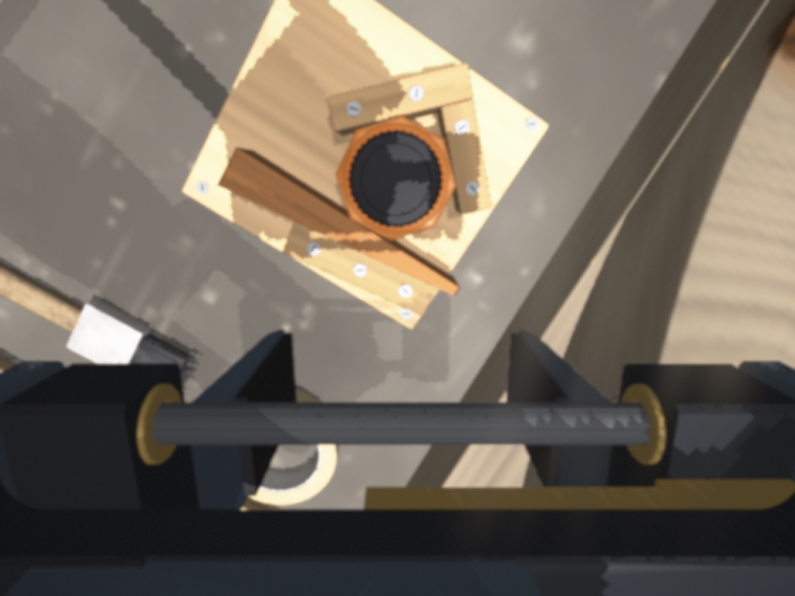

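The picture shows the jar's flats flush against both V battens and the wedge sitting between jar and batten, with its tip at (455,287). The cap circle is at about (397,179), and board corners are at (183,190), (548,125) and (412,328). I compute the jar, wedge and cap positions.

```bash
python3 - <<'E' | tail -n +4
from h import *
from fit import rt,rigid
S=1.42;n="w6"
R=lambda u,v,z: ray(n,u/S,v/S,z)[:2]
y,t,r=rigid([(-135,-97),(75,92),(75,-97)],[R(183,190,12),R(548,125,12),R(412,328,12)])
print("jig",np.degrees(y),t,r.round(1).tolist())
J=lambda p: (rt(y).T@(p-t)).round(1)
c=[R(349,179,83),R(444,179,83),R(397,131,83),R(397,228,83)]
ctr=np.mean(c,0); print("cap",ctr,J(ctr),np.linalg.norm(c[0]-c[1]),np.linalg.norm(c[2]-c[3]))
for a in [(459,287),(240,150),(221,182)]: print("wedge top",a,J(R(*a,52)))
g=cv2.cvtColor(cv2.imread('pics/w6.png'),6)
print(cv2.HoughCircles(cv2.medianBlur(g,3),3,1.5,60,param1=80,param2=20,minRadius=28,maxRadius=40))
E
```

```text
jig 3.3240423007915685 [610.50461948 -49.84811273] [[-1.6, -1.0], [0.9, 2.0], [0.6, -1.0]]
cap [611.55494396 -51.67544524] [ 0.9 -1.9] 57.749557364232174 56.94139769407847
wedge top (459, 287) [ 78.1 -41. ]
wedge top (240, 150) [-97.2 -41.5]
wedge top (221, 182) [-98.7 -66.7]
[[[278.25 125.25  33.7 ]
  [273.75 204.75  29.2 ]
  [198.75 315.75  39.1 ]
  [344.25  98.25  34.15]
  [134.25 299.25  37.45]
  [432.75 297.75  34.  ]
  [329.25 161.25  29.2 ]
  [215.25  96.75  29.2 ]
  [533.25 324.75  34.15]
  [393.75 159.75  32.35]]]
```

```bash
python3 -m crank '[{"dx":-0.029,"dy":0.0365,"dz":-0.03,"yaw":0},{"dx":-0.029,"dy":0.0365,"dz":-0.03,"yaw":0},{"dx":0,"dy":0,"dz":-0.06,"yaw":0},{"dx":0,"dy":0,"dz":0,"yaw":0},{"dx":0,"dy":0,"dz":0,"yaw":0}]' 1

```

```text
time_s: 14.35
ee_pos: [612.3, -50.9, 111.5]
ee_rot: [179.9, 0.1, 125.6]
force: [0.5, -1.0, -0.3]
gripper_width: 90.9
gripper_force: 0.0
```

Straight down 38.5 mm to TCP z of 73, then close.

```bash
python3 -m crank '[{"dx":-0.001,"dy":0,"dz":-0.025,"yaw":0},{"dx":0,"dy":0,"dz":-0.018,"yaw":0},{"dx":0,"dy":0,"dz":-0.005,"yaw":0},{"dx":0,"dy":0,"dz":0,"yaw":0},{"dx":0,"dy":0,"dz":0,"yaw":0}]' 1
python3 -m crank '[{"dx":0,"dy":0,"dz":0,"yaw":0},{"dx":0,"dy":0,"dz":0,"yaw":0},{"dx":0,"dy":0,"dz":0,"yaw":0},{"dx":0,"dy":0,"dz":0,"yaw":0},{"dx":0,"dy":0,"dz":0,"yaw":0},{"dx":0,"dy":0,"dz":0,"yaw":0}]' 0 55
python3 -c "
from h import *
s=telemetry.state();print(s['torque'],s['force'],s['ee_pos'])"
```

```text
time_s: 14.98
ee_pos: [610.7, -50.6, 72.3]
ee_rot: [179.9, 0.1, 125.6]
force: [-0.5, 0.3, 0.1]
gripper_width: 91.0
gripper_force: 0.0
time_s: 15.72
ee_pos: [610.9, -50.1, 71.8]
ee_rot: [179.9, 0.0, 125.5]
force: [2.4, 2.9, 0.0]
gripper_width: 57.6
gripper_force: 55.0
[ 0.48019706 -0.53085233 -0.03114584] [2.40061117e+00 2.89519440e+00 7.17806630e-04] [610.8958123  -50.11866223  71.80250053]
```

```bash
cat > st.py <<'E'
from h import *
s=telemetry.state();print('T',np.round(s['torque'],2),'F',np.round(s['force'],1),'yaw',round(s['ee_rot'][2],1))
E
python3 -m crank '[{"dx":0.0006,"dy":0.0006,"dz":0,"yaw":0.6},{"dx":0,"dy":0,"dz":0.0001,"yaw":0.6},{"dx":0,"dy":0,"dz":0.0001,"yaw":0.6},{"dx":0,"dy":0,"dz":0.0001,"yaw":0.6}]'; python3 st.py
python3 -m crank '[{"dx":0,"dy":0,"dz":0.0001,"yaw":0.6},{"dx":0,"dy":0,"dz":0.0001,"yaw":0.6},{"dx":0,"dy":0,"dz":0.0001,"yaw":0.6},{"dx":0,"dy":0,"dz":0.0001,"yaw":0.6}]'; python3 st.py
python3 -c "
from h import *
grab('side','s7')
b=cv2.imread('pics/s7.png')[190:310,240:390]
cv2.imwrite('pics/m7.png',cv2.resize(b,None,fx=5,fy=5,interpolation=2))"
```

```text
time_s: 16.23
ee_pos: [610.5, -50.4, 72.1]
ee_rot: [-180.0, 0.0, 137.6]
force: [0.6, 0.8, 1.8]
gripper_width: 57.2
gripper_force: 55.0
T [ 0.04 -0.14 -0.29] F [0.6 0.8 1.8] yaw 137.6
time_s: 16.73
ee_pos: [610.2, -50.7, 72.4]
ee_rot: [-179.9, -0.0, 149.6]
force: [0.3, -0.9, 2.5]
gripper_width: 57.0
gripper_force: 55.0
T [-0.11 -0.09 -0.24] F [ 0.3 -0.9  2.5] yaw 149.6
```

```bash
python3 -m crank '[{"dx":0,"dy":0,"dz":0.0001,"yaw":0.8},{"dx":0,"dy":0,"dz":0.0001,"yaw":0.8},{"dx":0,"dy":0,"dz":0.0001,"yaw":0.8},{"dx":0,"dy":0,"dz":0.0001,"yaw":0.8},{"dx":0,"dy":0,"dz":0.0001,"yaw":0.8},{"dx":0,"dy":0,"dz":0.0001,"yaw":0.8},{"dx":0,"dy":0,"dz":0.0001,"yaw":0.8},{"dx":0,"dy":0,"dz":0.0001,"yaw":0.4}]'; python3 st.py
python3 -m crank '[{"dx":0,"dy":0,"dz":0.0001,"yaw":0.5},{"dx":0,"dy":0,"dz":0.0001,"yaw":0.5}]'; python3 st.py
```

```text
time_s: 17.77
ee_pos: [610.1, -50.8, 73.3]
ee_rot: [-179.9, -0.0, 179.6]
force: [-0.9, -2.0, 4.8]
gripper_width: 57.3
gripper_force: 55.0
T [-0.27  0.26 -0.17] F [-0.9 -2.   4.8] yaw 179.6
time_s: 18.02
ee_pos: [610.4, -50.5, 73.3]
ee_rot: [-180.0, -0.0, -175.4]
force: [-0.3, -0.2, 3.9]
gripper_width: 57.2
gripper_force: 55.0
T [-0.12  0.11 -0.06] F [-0.3 -0.2  3.9] yaw -175.4
```

```bash
python3 -m crank '[{"dx":0,"dy":0,"dz":0.0001,"yaw":0.4},{"dx":0,"dy":0,"dz":0,"yaw":0}]'; python3 st.py
python3 -m crank '[{"dx":0,"dy":0,"dz":0.0001,"yaw":0.4},{"dx":0,"dy":0,"dz":0,"yaw":0.4}]'; python3 st.py
```

```text
time_s: 18.27
ee_pos: [610.5, -50.3, 73.3]
ee_rot: [-180.0, -0.0, -173.4]
force: [-1.0, -0.9, 5.9]
gripper_width: 57.3
gripper_force: 55.0
T [-0.17  0.23  0.05] F [-1.  -0.9  5.9] yaw -173.4
time_s: 18.52
ee_pos: [610.8, -50.0, 73.3]
ee_rot: [-180.0, 0.0, -169.3]
force: [-0.9, -0.9, 5.3]
gripper_width: 57.4
gripper_force: 55.0
T [-0.06  0.08  0.01] F [-0.9 -0.9  5.3] yaw -169.3
```

The torque is gone at about 60–65°. I stop turning and raise carefully.

```bash
python3 -m crank '[{"dx":0,"dy":0,"dz":0.002,"yaw":0},{"dx":0,"dy":0,"dz":0.002,"yaw":0},{"dx":0,"dy":0,"dz":0,"yaw":0}]'; python3 st.py
```

```text
time_s: 18.9
ee_pos: [610.3, -50.0, 75.9]
ee_rot: [180.0, -0.0, -169.4]
force: [-0.4, 0.1, -0.3]
gripper_width: 57.5
gripper_force: 55.0
T [-0.03  0.02  0.03] F [-0.4  0.1 -0.3] yaw -169.4
```

```bash
python3 -m crank '[{"dx":0,"dy":0,"dz":0.01,"yaw":0},{"dx":0,"dy":0,"dz":0.014,"yaw":0},{"dx":0,"dy":0,"dz":0.01,"yaw":0},{"dx":0,"dy":0,"dz":0.0045,"yaw":0},{"dx":0,"dy":0,"dz":0,"yaw":0},{"dx":0,"dy":0,"dz":0,"yaw":0},{"dx":0,"dy":0,"dz":0,"yaw":0},{"dx":0,"dy":0,"dz":0,"yaw":0}]'; python3 st.py
python3 - <<'E' | tail -n +4
from h import *
grab('side','s8')
from fit import jy,jt,rt
# jar/wedge region check before (s5) vs after (s8): shift of band with wedge tip, batten and jar front below the cap
a=cv2.cvtColor(cv2.imread('pics/s5.png'),6).astype(np.float32); b=cv2.cvtColor(cv2.imread('pics/s8.png'),6).astype(np.float32)
for nm,(x0,x1,y0,y1) in dict(wedgetip=(318,352,248,266),jarfront=(303,333,238,256),board=(290,352,262,290)).items():
    w=cv2.createHanningWindow((x1-x0,y1-y0),cv2.CV_32F)
    print(nm,np.abs(a-b)[y0:y1,x0:x1].mean().round(1),cv2.phaseCorrelate(a[y0:y1,x0:x1],b[y0:y1,x0:x1],w))
print(proj('s8',[[610.5,-50,98],[610.5,-50,118],[610.5,-50,78]]).round(0).tolist())
h=cv2.cvtColor(cv2.imread('pics/s8.png'),40)
print(cv2.resize(h[205:262:3,300:336:3,0],None,fx=1,fy=1)); print(h[205:262:3,300:336:3,2])
E
```

```text
time_s: 19.9
ee_pos: [610.5, -50.0, 106.8]
ee_rot: [180.0, -0.0, -169.4]
force: [-0.5, 0.7, -0.4]
gripper_width: 57.4
gripper_force: 55.0
T [-0.04  0.03  0.01] F [-0.5  0.7 -0.4] yaw -169.4
wedgetip 14.0 ((0.23296362808981996, 0.25711464498179026), 0.7262868498578484)
jarfront 24.9 ((0.4079457185891382, 0.48410750979547323), 0.905231753985087)
board 12.7 ((-0.09647836851474523, 0.09459891915652108), 0.7168337474266688)
[[319.0, 233.0], [319.0, 228.0], [318.0, 238.0]]
[[ 22  14 140 110  19 115 106 108 106 108 107 108]
 [ 17  15  15 107 108  16 108 105 106 108 109 108]
 [ 15  15  14 105 108  45 105 109 108 103 110 109]
 [ 18  18  11  90 128 120 150 109 120 113 120 116]
 [ 14  16  18   0 133 120 110 107 111 109 113 112]
 [ 14  15  12 125  66 126  19 114 116 111 115 114]
 [ 17  15  13 110  90   9  17 107 113 105 108 102]
 [ 14  16  15   0 110 132  38 108 106 105 107 110]
 [ 15  15  16  14 110  20 114 112 103 107 108 105]
 [ 14  16  16   6  84 108 120 106 106 103  35  14]
 [ 16  16  15  15  38 150 105 111 105 107  19  18]
 [ 16  17  14  13  11   5 126 112 110 135  14  17]
 [ 16  15  13  1
[... 611 characters left out ...]
 36  22  33  73  46  69  63  68  53]
 [145 145 128  35  21  39  89  47  43  49  41  45]
 [150 146 133  37  23  31  42  57  54  57  60  62]
 [151 147 142  56  23  19  36  57  56  62  62  70]
 [150 146 142  46  26  22  36  63  63  60  87 133]
 [154 143 120  79  21  26  38  61  61  63 136 180]
 [134 116 123 143  64  39  42  62  58  61 148 197]
 [115 115 142 150 108  99  79  71 101 147 146 167]
 [109 125 154 157 132 143 140 146 133 162 148 103]
 [123 106 145 158 156 148 146 151 161 163 152 129]
 [ 94 103 123 153 165 173 181 186 174 161 154 193]
 [ 98 102 115 121 138 162 176 173 153 152 159 182]
 [118 123 118 126 117 109 116 108 113 151 162 157]
 [128 109 103  99 100  96  98  97  99 118 157 173]]
```

The wedge tip and jar show sub-pixel shifts only. The cap is held level at the planned height.

```bash
python3 -c "
from workcell import ticket
print(ticket.job_done())"
```

```text
the job is handed in; nothing more can be done
None
```

I handed the job in at about 20 s: the wedge is jammed with about 19 N of push and released, the cap is unscrewed about 65° until the torque vanished, and it is held level about 20 mm above the rim by arm position (the last camera check was by pixel values only, and I haven't been shown a verdict).

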